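Release the latched key on the gauge selector

TASK

Before the next strip is measured, all four keys of the gauge selector (the dark grey box with a row of four identical keys on its top) must be up, but one of them is still latched down. With closed fingers tap the keys lightly with the fingertips, one at a time, lifting off after each tap, until you have felt which one is latched; then press that key down to its stop and let it spring up. Do not push any of the other keys in beyond a light tap, and leave the things that lie round the box alone.

Things in the scene. Friction and masses are not known exactly. Their poses are not given: they have to be found in the camera images.
- selector: The gauge selector: dark grey box 80 mm deep (its x) and 150 mm wide (its y; 184 mm over two low mounting ears), with a dark cover plate 66 mm above the worktop. Origin: centre of its underside, z up, x to its back, where four round metal sockets stick out 11 mm. Four keys stand on it in a row along its y, 34 mm apart, at x = 0, y = +51, +17, -17, -51 mm.
- key_row (a point): Centre of the key row, on the cover plate. How the keys act (push-push): an up key starts to move at 2 N, is 1 mm in at 3 N, 3 mm at 6.5 N; let go from deeper than 4.8 mm (8 N) it latches. The latched key sits 3.6 mm lower and is solid up to 5.5 N; pressed to the stop (10 N, 3.4 mm further down) and let go, it springs up. A tap of 2 to 3 N changes nothing.
- key_a: One of four identical key modules, in any place of the row: black bezel 37 (x) x 30 (y) x 3 mm high with a sliding grey cap, 26 (x) x 22 (y) mm, pale inlay. The origin does not move: centre of the bezel's underside, 66 mm above the worktop, z up; it does not tell the key's state. The flat cap top is 12 mm above it when up, 8.4 mm latched, 5 mm at the stop.
- key_b: One of four identical key modules, in any place of the row: black bezel 37 (x) x 30 (y) x 3 mm high with a sliding grey cap, 26 (x) x 22 (y) mm, pale inlay. The origin does not move: centre of the bezel's underside, 66 mm above the worktop, z up; it does not tell the key's state. The flat cap top is 12 mm above it when up, 8.4 mm latched, 5 mm at the stop.
- key_c: One of four identical key modules, in any place of the row: black bezel 37 (x) x 30 (y) x 3 mm high with a sliding grey cap, 26 (x) x 22 (y) mm, pale inlay. The origin does not move: centre of the bezel's underside, 66 mm above the worktop, z up; it does not tell the key's state. The flat cap top is 12 mm above it when up, 8.4 mm latched, 5 mm at the stop.
- key_d: One of four identical key modules, in any place of the row: black bezel 37 (x) x 30 (y) x 3 mm high with a sliding grey cap, 26 (x) x 22 (y) mm, pale inlay. The origin does not move: centre of the bezel's underside, 66 mm above the worktop, z up; it does not tell the key's state. The flat cap top is 12 mm above it when up, 8.4 mm latched, 5 mm at the stop.
- thickness_gauge: The blue and black thickness gauge on its stand, an obstacle beside the work that reaches up to 0.43 m above the worktop; about 90 mm (x) by 140 mm (y) round this origin. Fixed.
- front_rest: White strip rest, a post 135 mm high on a 70 x 80 mm foot at the left edge of the worktop, an obstacle. Fixed.
- gauge_block_3: Bystander, loose: light grey steel gauge block, 35 x 20 x 16 mm high. Origin at the centre of its underside. To be left alone.
- gauge_block_5: Bystander, loose: light grey steel gauge block, 35 x 30 x 20 mm high. Origin at the centre of its underside. To be left alone.
- gauge_foot_2: Bystander, loose: small grey contact foot of the gauge, a disc 25 mm across with a stub, 13 mm high. Origin at the centre of its underside. To be left alone.
- weight_1: Bystander, loose: brass-coloured round weight with a neck, 32 mm across, 30 mm high. Origin at the centre of its underside. To be left alone.
- setting_block: Bystander, loose: white stepped setting block, 45 x 52 x 42 mm high. Origin at the centre of its underside. To be left alone.
- interface_puck: Bystander, loose: flat black data interface of the gauge, 61 x 77 x 19 mm high. Origin at the centre of its underside. To be left alone.
- parts_tray: Bystander, loose: shallow green parts tray, 75 x 112 x 18 mm high. Origin at the centre of its underside. To be left alone.

How it is judged (in metres and radians):
On the way, in this order (a step that is already met when the one before it is completed fails the run):
1. a fingertip touches the latched key lightly, and the key stays at its latched depth (3.2 to 4.8 mm in, the others less than 2 mm) (((contact force between the fingers and key_a above 0.4 N and z of key_a_key_c0 in the frame of key_a between 0.0027 and 0.0043 m and z of key_b_key_c0 in the frame of key_b above 0.0055 m and z of key_c_key_c0 in the frame of key_c above 0.0055 m and z of key_d_key_c0 in the frame of key_d above 0.0055 m) or (contact force between the fingers and key_b above 0.4 N and z of key_b_key_c0 in the frame of key_b between 0.0027 and 0.0043 m and z of key_a_key_c0 in the frame of key_a above 0.0055 m and z of key_c_key_c0 in the frame of key_c above 0.0055 m and z of key_d_key_c0 in the frame of key_d above 0.0055 m) or (contact force between the fingers and key_c above 0.4 N and z of key_c_key_c0 in the frame of key_c between 0.0027 and 0.0043 m and z of key_a_key_c0 in the frame of key_a above 0.0055 m and z of key_b_key_c0 in the frame of key_b above 0.0055 m and z of key_d_key_c0 in the frame of key_d above 0.0055 m) or (contact force between the fingers and key_d above 0.4 N and z of key_d_key_c0 in the frame of key_d between 0.0027 and 0.0043 m and z of key_a_key_c0 in the frame of key_a above 0.0055 m and z of key_b_key_c0 in the frame of key_b above 0.0055 m and z of key_c_key_c0 in the frame of key_c above 0.0055 m))).
2. the finger is off that key again and the key is still latched (((contact force between the fingers and key_a below 0.05 N and z of key_a_key_c0 in the frame of key_a between 0.0031 and 0.0043 m) or (contact force between the fingers and key_b below 0.05 N and z of key_b_key_c0 in the frame of key_b between 0.0031 and 0.0043 m) or (contact force between the fingers and key_c below 0.05 N and z of key_c_key_c0 in the frame of key_c between 0.0031 and 0.0043 m) or (contact force between the fingers and key_d below 0.05 N and z of key_d_key_c0 in the frame of key_d between 0.0031 and 0.0043 m))), for 0.1 s.
3. the latched key is pressed down to its stop (at least 6 mm in) (((contact force between the fingers and key_a above 1 N and z of key_a_key_c0 in the frame of key_a below 0.0015 m) or (contact force between the fingers and key_b above 1 N and z of key_b_key_c0 in the frame of key_b below 0.0015 m) or (contact force between the fingers and key_c above 1 N and z of key_c_key_c0 in the frame of key_c below 0.0015 m) or (contact force between the fingers and key_d above 1 N and z of key_d_key_c0 in the frame of key_d below 0.0015 m))), for 0.02 s.
At the end, for the whole second after the job is handed in: All four keys are up, each less than 0.8 mm in, and stay so (z of key_a_key_c0 in the frame of key_a above 0.0067 m and z of key_b_key_c0 in the frame of key_b above 0.0067 m and z of key_c_key_c0 in the frame of key_c above 0.0067 m and z of key_d_key_c0 in the frame of key_d above 0.0067 m); the robot touches nothing.
It fails at once if a second key is pushed in by more than 4.5 mm, near to latching, while another is in ((z of key_a_key_c0 in the frame of key_a below 0.003 m and z of key_b_key_c0 in the frame of key_b below 0.0045 m) or (z of key_a_key_c0 in the frame of key_a below 0.003 m and z of key_c_key_c0 in the frame of key_c below 0.0045 m) or (z of key_a_key_c0 in the frame of key_a below 0.003 m and z of key_d_key_c0 in the frame of key_d below 0.0045 m) or (z of key_b_key_c0 in the frame of key_b below 0.003 m and z of key_a_key_c0 in the frame of key_a below 0.0045 m) or (z of key_b_key_c0 in the frame of key_b below 0.003 m and z of key_c_key_c0 in the frame of key_c below 0.0045 m) or (z of key_b_key_c0 in the frame of key_b below 0.003 m and z of key_d_key_c0 in the frame of key_d below 0.0045 m) or (z of key_c_key_c0 in the frame of key_c below 0.003 m and z of key_a_key_c0 in the frame of key_a below 0.0045 m) or (z of key_c_key_c0 in the frame of key_c below 0.003 m and z of key_b_key_c0 in the frame of key_b below 0.0045 m) or (z of key_c_key_c0 in the frame of key_c below 0.003 m and z of key_d_key_c0 in the frame of key_d below 0.0045 m) or (z of key_d_key_c0 in the frame of key_d below 0.003 m and z of key_a_key_c0 in the frame of key_a below 0.0045 m) or (z of key_d_key_c0 in the frame of key_d below 0.003 m and z of key_b_key_c0 in the frame of key_b below 0.0045 m) or (z of key_d_key_c0 in the frame of key_d below 0.003 m and z of key_c_key_c0 in the frame of key_c below 0.0045 m)).
It fails at once if something that lies round the box is lifted or shifted by more than 15 mm (distance of any of gauge_block_3, gauge_block_5, gauge_foot_2, weight_1, setting_block, interface_puck, parts_tray from where it was at the start of the episode above 0.015 m).
It also fails if it takes over 58 s, if anything falls off the work surface, if the arm or the gripper's body presses on something with over 40 N, if the wrist force passes 120 N, or if a joint passes its speed limit or range.

ROBOT

A 6-joint arm with a two-finger parallel gripper is mounted at the origin on the work surface; the furniture and walls round the work are solid. World frame = base frame: x ahead of the robot, y to its left, z up, the work surface at z = 0. Lengths are in mm, angles in degrees, forces in N, time in s.
With the tool pointing down it reaches from about 325 to 850 mm from the base axis. Payload 4.4 kg.
Tool frame: the origin (TCP) lies between the finger pads; the fingertips stand r.nose_length ahead of it and the grasp point (between the pads) lies 6 mm ahead of it (r.nose_length is the distance from the TCP to the fingertips, in mm); z points along the fingers, y is the line along which they close (so a half turn about z gives the same grasp; the last joint's range is limited). The gripper opens to 94 mm and grips with 3 to 60 N. Pads are 16 mm wide; open, the fingers measure 119 mm over their backs; the gripper's body (75 mm by 177 mm) begins 78 mm behind the grasp point.
Start: joints at [67.81, 11.837, 88.321, -0, 79.842, -8.623], TCP at [134.901, 558.954, 230.447] pointing down, gripper open.
Joint ranges: [-156.59, 156.59], [-49.26, 127.26], [12.9, 141.05], [-63.56, 243.56], [4.71, 150.69], [-161.64, 161.64]. Speed limits (degrees/s): [159.86, 159.86, 180, 180, 180, 180].

INTERFACE

Orientations are given as [roll, pitch, yaw] about the fixed x, y, z axes, in that order (R = Rz(yaw) Ry(pitch) Rx(roll)).
In Python, from station import r gives the robot as it stands.
- The arm moves only by the shell command python3 nudge.py, which reads ROWS from standard input. ROWS is a JSON list of rows, 1 to 5 of them, each written [[rx, ry, rz], [dx, dy, dz], opening]: a rotation vector rx, ry, rz in degrees, then dx, dy, dz in mm, then the finger opening in mm; each row shifts and turns the commanded pose from where the row before left it, along the tool's axes as they then stand; what a row does not reach is not made up. A row lasts 1/10 s, in which the tool goes at most 50 mm and 8.59 degrees, less where a joint would pass 70% of its speed; a pose out of reach is approached as far as the arm can. The fingers move at their own pace and stop on an object; the grip force is fixed at half the most. Time passes only in rows, so rows that do not move let the fingers close. It prints the time, the measured TCP pose, the force, the opening and the grip force at its end. Input that does not fit is refused with a message, and nothing moves.
- r.read_state(): the state, without advancing time (a new reading comes with each control period).
- r.grab_frame(name): name is "scene" or "side" or "wrist"; returns the picture (420x560x3 uint8, red, green, blue); there is no depth.
- r.calibration(name): a dict with "K" (3x3 intrinsics, pixels), "distortion" ([k1, k2, p1, p2, k3] as OpenCV has them; the pictures are not rectified), "R" (3x3) and "t" (3): a world point X has camera coordinates R X + t; the wrist camera has in their place "hand_eye" (4x4, takes a point from camera to tool coordinates, whose origin is the TCP and whose axes are the flange's). Camera axes: x right, y down, z forward; pixel columns grow to the right and rows downward; lengths in mm; the calibration is good to about 2 mm. A picture is of the moment at which its call begins: read the wrist's pose just before it. calibration takes no time and is no camera call.
- r.finish_job(): hands the job in; it is judged then, once.
The state is a dict: "clock": time; "joint_positions": joint angles; "joint_vel": joint speeds; "joint_efforts": joint torques, N m; "eef_pos": TCP position; "tcp_rot": TCP orientation; "ft_force": force on the tool from outside, world axes, zero at the start; "moment": the same for the moment, N m; "finger_gap": finger opening in mm; "finger_force": force on a finger pad.
Only numpy, scipy, OpenCV 4.12 (cv2) and the standard library are available. Lean on these libraries where they do the work, as an engineer would, in place of code of your own. Each camera call takes 0.05 s, during which the arm holds its last target. There are 200 camera calls.

## Working session

There is one attempt and no reset: what is moved stays moved. The work goes in short steps, Python scripts to look and compute and a shell command to move; the robot and the scene stay as the last step left them, time stands still between calls to the robot, and variables do not carry over. Pictures are saved under pics/ and viewed, at most 10 in all, crops included, and the job is handed in when it is done.

```bash
ls; mkdir -p pics
python3 - <<'E'
from station import r
import cv2
s=r.read_state();print(s, r.nose_length)
for n in("scene","side","wrist"):
    cv2.imwrite(f"pics/{n}0.png",r.grab_frame(n)[:,:,::-1])
    print(n,r.calibration(n))
E
```

```text
nudge.py
pics
station.py
{'clock': 0.0, 'joint_positions': array([ 6.78085643e+01,  1.18830424e+01,  8.84038117e+01,  1.96224130e-04,
        7.98421668e+01, -8.62282112e+00]), 'joint_vel': array([-0.03612268,  0.01672323, -0.09702599,  0.0089723 ,  0.08166242,
       -0.00210624]), 'joint_efforts': array([-6.38491583e-04, -3.70899582e+01, -2.81408572e+01,  6.98100636e-02,
        3.62375553e-02, -1.74052020e-04]), 'eef_pos': array([134.62201233, 558.24701734, 229.31089618]), 'tcp_rot': array([-1.79872466e+02, -1.95348744e-02,  1.66431329e+02]), 'ft_force': array([ 0.96865615, -0.6113422 ,  0.36504182]), 'moment': array([0.00761423, 0.03444589, 0.05225528]), 'finger_force': 0.0, 'finger_gap': 94.13331623489539} 25.0
scene {'K': array([[527.37234375,   0.        , 275.54794051],
       [  0.        , 527.37234375, 202.61336471],
       [  0.        ,   0.        ,   1.        ]]), 'distortion': array([-0.09976312,  0.        ,  0.        ,  0.        ,  0.        ]), 'R': array([[-0.78885326, -0.61450174,  0.00990677],
       [-0.2575428 ,  0.31589317, -0.91317206],
       [ 0.5580163
[... 458 characters left out ...]
0214577, -0.52023095, -0.7987914 ]]), 't': array([ 355.21317219,  -61.01153238, 1317.40450192])}
wrist {'K': array([[364.08799652,   0.        , 276.72599839],
       [  0.        , 364.08799652, 212.53518601],
       [  0.        ,   0.        ,   1.        ]]), 'distortion': array([-0.0350442,  0.       ,  0.       ,  0.       ,  0.       ]), 'hand_eye': array([[ 2.16911556e-04, -9.58698852e-01, -2.84423039e-01,
         8.23295130e+01],
       [ 9.99999974e-01,  2.27025423e-04, -2.59283208e-06,
         7.42670305e-02],
       [ 6.70570057e-05, -2.84423031e-01,  9.58698876e-01,
        -1.56683547e+02],
       [ 0.00000000e+00,  0.00000000e+00,  0.00000000e+00,
         1.00000000e+00]])}
```

View pics/scene0.png

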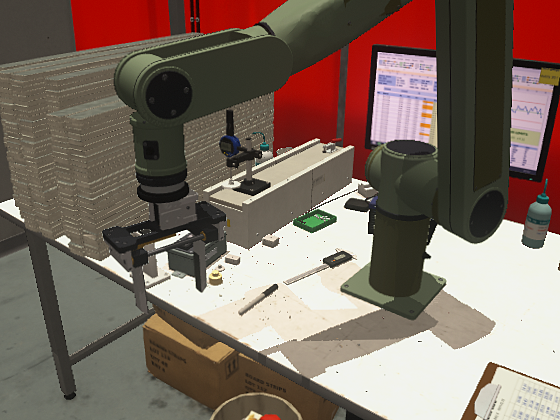

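View pics/side0.png

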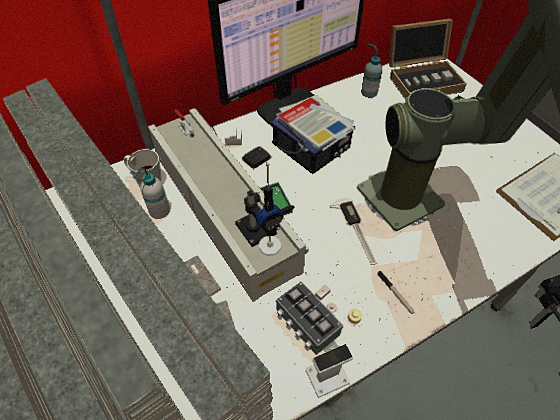

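View pics/wrist0.png

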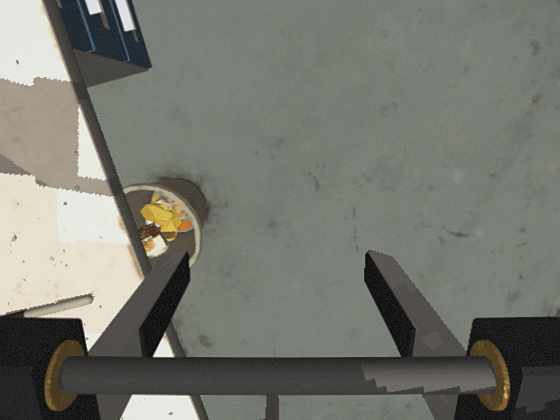

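Scene: the arm hides most of the selector (around 190,255). Side: the selector shows at about (309,316) with its four keys in a row from (297,296) to (322,330). The wrist camera looks off the table edge. I'll enlarge the side view.

Run:
```python
from station import r
import cv2,numpy as np
im=cv2.imread("pics/side0.png")[265:400,250:400]
cv2.imwrite("pics/sidecrop.png",cv2.resize(im,None,fx=4.4,fy=4.4,interpolation=cv2.INTER_CUBIC))
c=r.calibration("side")
R,t=c["R"],c["t"]
print("cam",-R.T@t, cv2.projectPoints(np.array([[134.9,559,230.],[0,0,0],[400,400,0]]),cv2.Rodrigues(R)[0],t,c["K"],c["distortion"])[0].reshape(-1,2))
def px2w(u,v,z):
    p=cv2.undistortPoints(np.array([[[u,v]]],float),c["K"],c["distortion"])[0,0]
    d=R.T@np.array([p[0],p[1],1]);o=-R.T@t
    return o+d*(z-o[2])/d[2]
for q in[(297,296),(322,330),(355,316)]:print(px2w(*q,78))
```

```text
cam [ 730.26831599  550.90369654 1014.23208896] [[554.72710458 343.53375291]
 [400.12716424 195.28027176]
 [372.84612985 381.08603869]]
[461.10553703 162.6390279   78.        ]
[456.058608   262.34870645  78.        ]
[372.73257741 271.70360813  78.        ]
```

View pics/sidecrop.png

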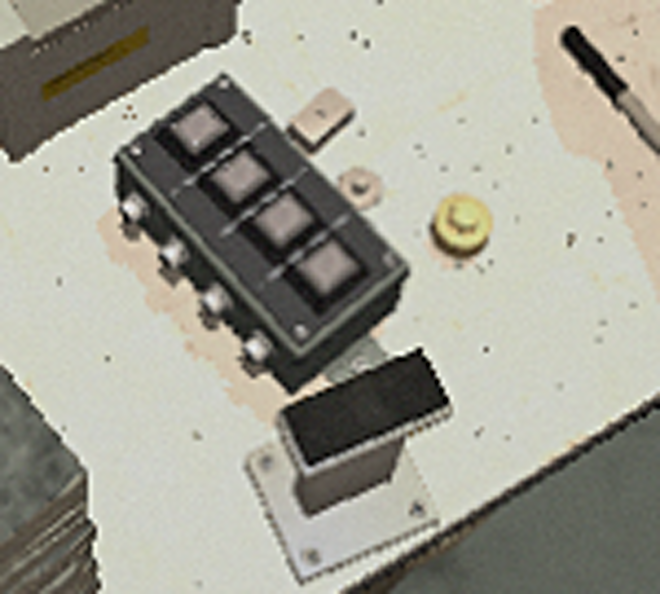

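The crop shows the cap tops at crop pixels (200,132), (240,176), (285,219), (331,266). The cover corners are at (224,78), (118,152), (408,268), (300,352), and the front rest's top is at about (365,405).

```bash
cat > h.py <<'E'
from station import r
import cv2,numpy as np
def px2w(name,u,v,z):
    c=r.calibration(name);R,t=c["R"],c["t"]
    p=cv2.undistortPoints(np.array([[[u,v]]],float),c["K"],c["distortion"])[0,0]
    d=R.T@np.array([p[0],p[1],1]);o=-R.T@t
    return o+d*(z-o[2])/d[2]
E
python3 - <<'E'
from h import *
np.set_printoptions(precision=1,suppress=True)
f=lambda q,z:px2w("side",q[0]/4.4+250-.4,q[1]/4.4+265-.4,z)
k=np.array([f(q,78) for q in[(200,132),(240,176),(285,219),(331,266)]])
print(k,np.linalg.norm(np.diff(k,axis=0),axis=1))
d=k[3]-k[0];print(np.degrees(np.arctan2(d[1],d[0])),k.mean(0))
c=np.array([f(q,66) for q in[(224,78),(118,152),(408,268),(300,352)]]);print(c,c.mean(0))
for q,z in[((365,405),135),((462,225),20),((20,150),100)]:print(f(q,z))
s=r.read_state();e=k.mean(0)
from scipy.spatial.transform import Rotation as Ro
Rt=Ro.from_euler('xyz',s["tcp_rot"],degrees=True);print(Rt.as_matrix());print(Rt.inv().apply(e-s["eef_pos"]),s["clock"])
E
```

```text
[[463.2 157.3  78. ]
 [458.1 189.7  78. ]
 [450.7 222.   78. ]
 [444.2 255.6  78. ]] [32.8 33.2 34.3]
100.92943754590539 [454.  206.1  78. ]
[[431.5 130.6  66. ]
 [503.9 140.7  66. ]
 [406.7 272.7  66. ]
 [479.2 282.8  66. ]] [455.3 206.7  66. ]
[485.2 338.7 135. ]
[351.  253.4  20. ]
[555.3 129.4 100. ]
[[-1.   0.2 -0. ]
 [ 0.2  1.  -0. ]
 [ 0.  -0.  -1. ]]
[-393.1 -267.3  151.9] 0.15
```

Run:
```python
from h import *
np.set_printoptions(precision=0,suppress=True)
def tri(a,b):
    P=[];Q=[]
    for n,q in(("scene",a),("side",b)):
        c=r.calibration(n);P.append(np.c_[c["R"],c["t"]]);Q.append(cv2.undistortPoints(np.array([[q]],float),c["K"],c["distortion"]).reshape(2,1))
    X=cv2.triangulatePoints(P[0],P[1],*Q);return (X[:3]/X[3]).ravel()
print(tri((229,110),(267,163)),tri((234,183),(270,247)),tri((255,185),(258,230)),tri((229,145),(264,218)))
```

```text
[466.  36. 378.] [469.  51. 159.] [461. -25. 130.] [480.  48. 266.]
```

```bash
echo '[[[0, 0, 0], [-39, -27, 0], 0], [[0, 0, 0], [-39, -27, 0], 0], [[0, 0, 0], [-39, -27, 0], 0], [[0, 0, 0], [-39, -27, 0], 0], [[0, 0, 0], [-39, -27, 0], 0]]' | python3 nudge.py
```

```text
clock: 0.65
eef_pos: [293.5, 380.4, 230.2]
tcp_rot: [-180.0, -0.0, 166.5]
ft_force: [1.3, -0.4, 0.5]
finger_gap: 57.6
finger_force: 0.0
```

```bash
echo '[[[0, 0, 8.2], [0, 0, 0], 0], [[0, 0, 8.2], [0, 0, 0], 0], [[0, 0, 8.2], [0, 0, 0], 0], [[0, 0, 8.2], [0, 0, 0], 0], [[0, 0, 0], [0, 0, 0], 0]]' | python3 nudge.py; echo '[[[0, 0, 8.2], [0, 0, 0], 0], [[0, 0, 8.2], [0, 0, 0], 0], [[0, 0, 8.2], [0, 0, 0], 0], [[0, 0, 8.2], [0, 0, 0], 0], [[0, 0, 0], [0, 0, 0], 0]]' | python3 nudge.py
cat >> h.py <<'E'
from scipy.spatial.transform import Rotation as Ro
def rel(p):
    s=r.read_state();return Ro.from_euler('xyz',s["tcp_rot"],degrees=True).inv().apply(np.array(p)-s["eef_pos"])
E
python3 -c "
from h import *
print(rel([444,256,175]),rel([444,256,103]))"
```

```text
clock: 1.15
eef_pos: [292.7, 381.7, 230.2]
tcp_rot: [-180.0, -0.0, 133.6]
ft_force: [-0.8, -0.1, -0.0]
finger_gap: 17.4
finger_force: 0.0
clock: 1.65
eef_pos: [292.6, 381.9, 230.2]
tcp_rot: [-180.0, 0.0, 101.0]
ft_force: [-0.4, 0.1, -0.9]
finger_gap: 0.3
finger_force: 0.0
[-152.50054436  124.5680051    55.21714026] [-152.48152264  124.59700212  127.21713191]
```

```bash
echo '[[[0, 0, 0], [-38, 31, 0], 0], [[0, 0, 0], [-38, 31, 0], 0], [[0, 0, 0], [-38, 31, 0], 0], [[0, 0, 0], [-38, 31, 0], 0], [[0, 0, 0], [0, 0, 0], 0]]' | python3 nudge.py
python3 - <<'E'
from h import *
s=r.read_state();im=r.grab_frame("wrist");cv2.imwrite("pics/w1.png",im[:,:,::-1]);im=r.grab_frame("scene");cv2.imwrite("pics/s1.png",cv2.resize(im[170:300,120:300,::-1],None,fx=4,fy=4,interpolation=cv2.INTER_CUBIC))
print(s["eef_pos"],s["tcp_rot"])
E
```

```text
clock: 2.15
eef_pos: [447.2, 252.3, 230.5]
tcp_rot: [179.9, 0.1, 100.7]
ft_force: [-0.3, -0.1, 0.1]
finger_gap: 0.1
finger_force: 0.0
[447.18193116 252.34632301 230.5472622 ] [1.79890116e+02 1.02234575e-01 1.00747356e+02]
```

View pics/w1.png

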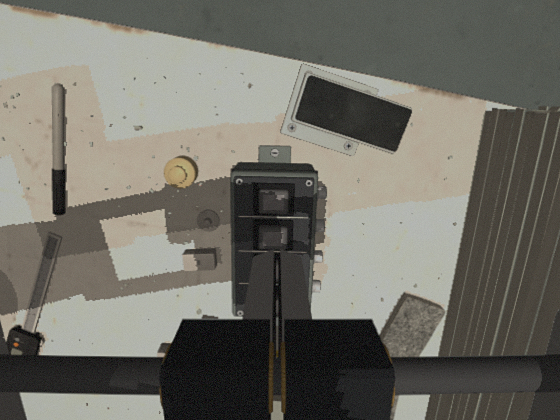

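View pics/s1.png

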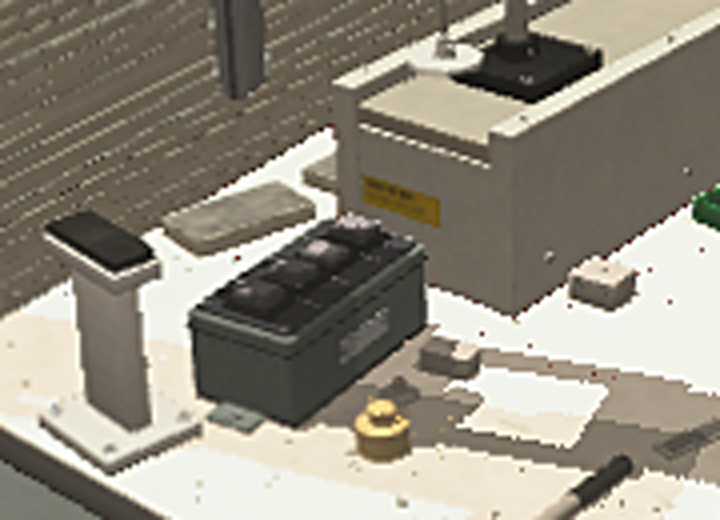

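Wrist view: the box lines up with the tool. The first cap is at about (273,201) and the second at (272,237), with cover corners at (239,182), (309,183) and (240,313). Scene view: the box stands clear of the gauge bench, with the fingers high above.

Run:
```python
from h import *
np.set_printoptions(precision=1,suppress=True)
c=r.calibration("wrist");H=c["hand_eye"]
Rt=Ro.from_euler('xyz',[179.89,.102,100.747],degrees=True).as_matrix();T=np.array([447.18,252.35,230.55])
def w(u,v,z):
    p=cv2.undistortPoints(np.array([[[u,v]]],float),c["K"],c["distortion"])[0,0]
    d=Rt@H[:3,:3]@[p[0],p[1],1];o=T+Rt@H[:3,3];return o+d*(z-o[2])/d[2]
for u,v,z in[(273,201,78),(272,237,78),(239,182,66),(309,183,66),(240,313,66)]:print(w(u,v,z))
for p in[(444.3,255.6,128),(450.7,222,128),(457,189,128),(463,156,128)]:print(rel(p))
```

```text
[444.8 253.4  78. ]
[450.1 220.1  78. ]
[412.1 261.9  66. ]
[474.  272.7  66. ]
[434.1 129.7  66. ]
[  0.2   0.9 102.1]
[-34.    0.9 102.1]
[-67.6   0.8 102.1]
[-101.1    0.5  102.1]
```

```bash
echo '[[[0, 0, 0], [0, 0, 45], 0], [[0, 0, 0], [0, 0, 45], 0], [[0, 0, 0], [0, 0, 25], 0], [[0, 0, 0], [0, 0, 0], 0], [[0, 0, 0], [0, 0, 0], 0]]' | python3 nudge.py; echo '[[[0, 0, 0], [0, 0, 0], 0], [[0, 0, 0], [0, 0, 0], 0]]' | python3 nudge.py; echo '[[[0, 0, 0], [0, 0, 4], 0], [[0, 0, 0], [0, 0, 0], 0], [[0, 0, 0], [0, 0, 0], 0]]' | python3 nudge.py;python3 -c "
from h import *
print(rel([444.6,254.7,103]))"
```

```text
clock: 2.75
eef_pos: [442.3, 257.0, 115.8]
tcp_rot: [-180.0, -0.0, 101.0]
ft_force: [-0.1, 0.9, 0.2]
finger_gap: 0.3
finger_force: 0.0
clock: 2.95
eef_pos: [444.6, 257.0, 117.8]
tcp_rot: [179.7, -0.0, 100.9]
ft_force: [0.0, -0.2, -0.1]
finger_gap: 0.7
finger_force: 0.0
clock: 3.25
eef_pos: [443.2, 255.9, 111.6]
tcp_rot: [180.0, -0.0, 100.8]
ft_force: [0.7, 0.3, 0.1]
finger_gap: 0.2
finger_force: 0.0
[-1.47355607  1.12540334  8.62796804]
```

```bash
echo '[[[0, 0, 0], [-1, 0.8, 3], 0], [[0, 0, 0], [0, 0, 2], 0], [[0, 0, 0], [0, 0, 0], 0]]' | python3 nudge.py; for i in 1 2; do echo '[[[0, 0, 0], [0, 0, 1], 0], [[0, 0, 0], [0, 0, 0], 0]]' | python3 nudge.py; done
```

```text
clock: 3.55
eef_pos: [443.8, 254.9, 105.9]
tcp_rot: [-179.9, 0.0, 100.8]
ft_force: [-0.9, 0.4, 0.3]
finger_gap: 0.3
finger_force: 0.0
clock: 3.75
eef_pos: [444.0, 255.1, 105.3]
tcp_rot: [-180.0, 0.0, 100.8]
ft_force: [0.4, -0.1, -0.1]
finger_gap: 0.4
finger_force: 0.0
clock: 3.95
eef_pos: [444.1, 255.1, 104.3]
tcp_rot: [-180.0, 0.0, 100.8]
ft_force: [-0.3, -0.2, 0.4]
finger_gap: 0.3
finger_force: 0.0
```

```bash
echo '[[[0, 0, 0], [0, 0, 1], 0], [[0, 0, 0], [0, 0, 0], 0]]' | python3 nudge.py; echo '[[[0, 0, 0], [0, 0, 0.5], 0], [[0, 0, 0], [0, 0, 0], 0]]' | python3 nudge.py
```

```text
clock: 4.15
eef_pos: [444.1, 255.2, 103.4]
tcp_rot: [-180.0, -0.0, 100.8]
ft_force: [0.1, -0.6, 1.1]
finger_gap: 0.5
finger_force: 0.0
clock: 4.35
eef_pos: [444.1, 255.2, 103.1]
tcp_rot: [180.0, -0.0, 100.8]
ft_force: [-0.1, -0.2, 2.1]
finger_gap: 0.4
finger_force: 0.9
```

Key 1 made contact at TCP z of about 103.1, so its tip is at 78 and the key is up. Next key.

```bash
echo '[[[0, 0, 0], [0, 0, -10], 0], [[0, 0, 0], [-34, 0, 0], 0], [[0, 0, 0], [0, 0, 0], 0], [[0, 0, 0], [0, 0, 0], 0], [[0, 0, 0], [0, 0, 0], 0]]' | python3 nudge.py; echo '[[[0, 0, 0], [0, 0, 6], 0], [[0, 0, 0], [0, 0, 2.5], 0], [[0, 0, 0], [0, 0, 0], 0], [[0, 0, 0], [0, 0, 0], 0]]' | python3 nudge.py;  echo '[[[0, 0, 0], [0, 0, 1], 0], [[0, 0, 0], [0, 0, 0], 0]]' | python3 nudge.py; echo '[[[0, 0, 0], [0, 0, 0.5], 0], [[0, 0, 0], [0, 0, 0], 0]]' | python3 nudge.py
```

```text
clock: 4.85
eef_pos: [450.5, 222.2, 113.2]
tcp_rot: [180.0, -0.0, 100.8]
ft_force: [0.5, -0.1, -0.3]
finger_gap: 0.5
finger_force: 0.0
clock: 5.25
eef_pos: [450.2, 221.9, 104.1]
tcp_rot: [-180.0, 0.0, 100.9]
ft_force: [0.6, -0.1, -0.9]
finger_gap: 0.4
finger_force: 0.0
clock: 5.45
eef_pos: [450.5, 221.8, 103.4]
tcp_rot: [-180.0, -0.0, 100.8]
ft_force: [-0.3, 0.5, -0.6]
finger_gap: 0.4
finger_force: 0.0
clock: 5.65
eef_pos: [450.6, 221.8, 103.2]
tcp_rot: [180.0, -0.0, 100.8]
ft_force: [-1.6, 0.5, 2.1]
finger_gap: 0.2
finger_force: 0.9
```

Key 2 gives the same contact height, so it is up too. Next key.

```bash
echo '[[[0, 0, 0], [0, 0, -10], 0], [[0, 0, 0], [-34, 0, 0], 0], [[0, 0, 0], [0, 0, 0], 0], [[0, 0, 0], [0, 0, 0], 0], [[0, 0, 0], [0, 0, 0], 0]]' | python3 nudge.py; echo '[[[0, 0, 0], [0, 0, 6], 0], [[0, 0, 0], [0, 0, 2.5], 0], [[0, 0, 0], [0, 0, 0], 0], [[0, 0, 0], [0, 0, 0], 0]]' | python3 nudge.py;  echo '[[[0, 0, 0], [0, 0, 1], 0], [[0, 0, 0], [0, 0, 0], 0]]' | python3 nudge.py; echo '[[[0, 0, 0], [0, 0, 0.5], 0], [[0, 0, 0], [0, 0, 0], 0]]' | python3 nudge.py
```

```text
clock: 6.15
eef_pos: [456.8, 188.8, 113.2]
tcp_rot: [180.0, -0.0, 100.8]
ft_force: [-0.1, 0.0, -0.5]
finger_gap: 0.3
finger_force: 0.0
clock: 6.55
eef_pos: [456.6, 188.6, 104.1]
tcp_rot: [-180.0, -0.0, 100.9]
ft_force: [0.2, -0.0, 0.7]
finger_gap: 0.5
finger_force: 0.0
clock: 6.75
eef_pos: [456.9, 188.4, 103.4]
tcp_rot: [-180.0, 0.0, 100.8]
ft_force: [-0.2, 0.0, -0.3]
finger_gap: 0.5
finger_force: 0.0
clock: 6.95
eef_pos: [456.9, 188.4, 103.0]
tcp_rot: [180.0, -0.0, 100.8]
ft_force: [0.2, 1.2, 0.7]
finger_gap: 0.6
finger_force: 0.0
```

```bash
echo '[[[0, 0, 0], [0, 0, 0.5], 0], [[0, 0, 0], [0, 0, 0], 0]]' | python3 nudge.py
```

```text
clock: 7.15
eef_pos: [456.9, 188.3, 102.4]
tcp_rot: [-180.0, -0.0, 100.8]
ft_force: [-0.5, -0.0, 0.9]
finger_gap: 0.6
finger_force: 0.0
```

```bash
echo '[[[0, 0, 0], [0, 0, 0.5], 0], [[0, 0, 0], [0, 0, 0], 0]]' | python3 nudge.py;echo '[[[0, 0, 0], [0, 0, 0.5], 0], [[0, 0, 0], [0, 0, 0], 0]]' | python3 nudge.py
```

```text
clock: 7.35
eef_pos: [456.8, 188.3, 101.9]
tcp_rot: [-180.0, -0.0, 100.8]
ft_force: [0.4, -0.4, 0.1]
finger_gap: 0.3
finger_force: 0.0
clock: 7.55
eef_pos: [456.9, 188.3, 101.4]
tcp_rot: [-180.0, 0.0, 100.8]
ft_force: [0.1, 0.4, 0.8]
finger_gap: 0.8
finger_force: 0.0
```

No contact force 1.7 mm below the level of the up keys, so this one is probably latched. Continuing down to about 99.4.

```bash
echo '[[[0, 0, 0], [0, 0, 1], 0], [[0, 0, 0], [0, 0, 0], 0]]' | python3 nudge.py;echo '[[[0, 0, 0], [0, 0, 0.7], 0], [[0, 0, 0], [0, 0, 0], 0]]' | python3 nudge.py;echo '[[[0, 0, 0], [0, 0, 0.3], 0], [[0, 0, 0], [0, 0, 0], 0]]' | python3 nudge.py
```

```text
clock: 7.75
eef_pos: [456.8, 188.4, 100.3]
tcp_rot: [-180.0, -0.0, 100.8]
ft_force: [-0.7, 1.0, 0.6]
finger_gap: 0.3
finger_force: 0.0
clock: 7.95
eef_pos: [456.9, 188.4, 99.7]
tcp_rot: [-180.0, -0.0, 100.8]
ft_force: [-0.8, -0.3, -0.2]
finger_gap: 0.3
finger_force: 0.0
clock: 8.15
eef_pos: [456.9, 188.4, 99.7]
tcp_rot: [180.0, 0.0, 100.8]
ft_force: [-0.6, -0.7, 1.6]
finger_gap: 0.5
finger_force: 0.9
```

```bash
echo '[[[0, 0, 0], [0, 0, 0.2], 0], [[0, 0, 0], [0, 0, 0], 0]]' | python3 nudge.py;echo '[[[0, 0, 0], [0, 0, -6], 0], [[0, 0, 0], [0, 0, 0], 0], [[0, 0, 0], [0, 0, 0], 0], [[0, 0, 0], [0, 0, 0], 0]]' | python3 nudge.py
```

```text
clock: 8.35
eef_pos: [457.0, 188.4, 99.6]
tcp_rot: [180.0, 0.0, 100.8]
ft_force: [-1.4, -0.2, 3.4]
finger_gap: 0.8
finger_force: 1.9
clock: 8.75
eef_pos: [456.8, 188.3, 105.1]
tcp_rot: [-180.0, 0.0, 100.8]
ft_force: [0.2, -1.2, 0.2]
finger_gap: 0.5
finger_force: 0.0
```

```bash
echo '[[[0, 0, 0], [0, 0, 5], 0], [[0, 0, 0], [0, 0, 1.5], 0], [[0, 0, 0], [0, 0, 1.5], 0], [[0, 0, 0], [0, 0, 1.5], 0], [[0, 0, 0], [0, 0, 0], 0]]' | python3 nudge.py;echo '[[[0, 0, 0], [0, 0, 0.8], 0], [[0, 0, 0], [0, 0, 0], 0]]' | python3 nudge.py
```

```text
clock: 9.25
eef_pos: [457.3, 188.4, 96.6]
tcp_rot: [180.0, 0.0, 100.8]
ft_force: [-1.5, 0.4, 8.1]
finger_gap: 0.5
finger_force: 4.1
clock: 9.45
eef_pos: [457.3, 188.5, 96.2]
tcp_rot: [180.0, 0.0, 100.8]
ft_force: [-2.8, -0.7, 9.2]
finger_gap: 0.4
finger_force: 4.9
```

```bash
echo '[[[0, 0, 0], [0, 0, 0.6], 0], [[0, 0, 0], [0, 0, 0], 0]]' | python3 nudge.py;echo '[[[0, 0, 0], [0, 0, 0.4], 0], [[0, 0, 0], [0, 0, 0], 0], [[0, 0, 0], [0, 0, 0], 0]]' | python3 nudge.py
```

```text
clock: 9.65
eef_pos: [457.3, 188.5, 96.2]
tcp_rot: [180.0, 0.0, 100.8]
ft_force: [-3.8, -1.3, 13.1]
finger_gap: 0.4
finger_force: 6.6
clock: 9.95
eef_pos: [457.3, 188.5, 96.1]
tcp_rot: [180.0, 0.0, 100.8]
ft_force: [-4.4, -2.3, 15.3]
finger_gap: 0.5
finger_force: 7.7
```

The key is at its stop at 96.1. Now I release it and check it with a light tap at the up height.

```bash
echo '[[[0, 0, 0], [0, 0, -5], 0], [[0, 0, 0], [0, 0, -6], 0], [[0, 0, 0], [0, 0, 0], 0], [[0, 0, 0], [0, 0, 0], 0], [[0, 0, 0], [0, 0, 0], 0]]' | python3 nudge.py;echo '[[[0, 0, 0], [0, 0, 1], 0], [[0, 0, 0], [0, 0, 0], 0]]' | python3 nudge.py;echo '[[[0, 0, 0], [0, 0, 0.7], 0], [[0, 0, 0], [0, 0, 0], 0]]' | python3 nudge.py;echo '[[[0, 0, 0], [0, 0, 0.5], 0], [[0, 0, 0], [0, 0, 0], 0]]' | python3 nudge.py
```

```text
clock: 10.45
eef_pos: [456.3, 188.2, 104.3]
tcp_rot: [-179.9, 0.0, 100.8]
ft_force: [0.0, 0.0, -0.1]
finger_gap: 0.3
finger_force: 0.0
clock: 10.65
eef_pos: [456.6, 188.3, 103.5]
tcp_rot: [-179.9, 0.0, 100.8]
ft_force: [1.0, 0.3, 0.1]
finger_gap: 0.4
finger_force: 0.0
clock: 10.85
eef_pos: [456.8, 188.3, 103.2]
tcp_rot: [-180.0, 0.0, 100.8]
ft_force: [-0.8, -0.3, 1.5]
finger_gap: 0.7
finger_force: 0.9
clock: 11.05
eef_pos: [456.7, 188.3, 102.8]
tcp_rot: [-180.0, 0.0, 100.8]
ft_force: [-1.1, -0.6, 1.3]
finger_gap: 0.4
finger_force: 1.1
```

The key is felt at 103, so it has sprung up. I'll retract and hand in.

```bash
echo '[[[0, 0, 0], [0, 0, -10], 0], [[0, 0, 0], [0, 0, -40], 0], [[0, 0, 0], [0, 0, -20], 0], [[0, 0, 0], [0, 0, 0], 0], [[0, 0, 0], [0, 0, 0], 0]]' | python3 nudge.py;python3 -c "
from h import *
print(r.finish_job())"
```

```text
clock: 11.55
eef_pos: [457.0, 188.4, 172.9]
tcp_rot: [179.9, -0.0, 100.8]
ft_force: [-0.9, -0.3, -0.9]
finger_gap: 0.5
finger_force: 0.0
the job is handed in; nothing more can be done
None
```

The third key I tapped (y = -17 mm) was the latched one: I pressed it to its stop, it sprang up as a light re-tap confirmed, and I handed the job in at 11.6 s; I left the fourth key untapped, and the hand-in returned no verdict.

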